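# Park the removed power-board parts in their fitted nests

### The job

Four parts taken off a television's power board stand about on the repair bench: a large and a small capacitor, a heat sink and a transformer. Put each one upright into the black pad whose recess matches its shape and size, seated flat on the bottom of the recess; set them down, do not drop or throw them. Leave the tape roll and the multimeter where they are.

Things in the scene. Friction and masses are not known exactly. Their poses are not given: they have to be found in the camera images.
- cap_large_mid (a point): The large capacitor: upright black cylinder with a bare aluminium disc on top, 35 mm diameter, 55 mm tall, about 75 g, loose, standing on the bench. Point: its centre, 27.5 mm above its underside; z up along its axis.
- cap_small_mid (a point): The small capacitor: same look, 22 mm diameter, 50 mm tall, about 30 g, loose, standing on the bench. Point: its centre, 25 mm above its underside; z up along its axis.
- heatsink_mid (a point): The heat sink: bare aluminium extrusion, 70 mm long (x), 30 mm wide (y), 50 mm tall (z up), four upright fins running along x on an 8 mm base; the outer fins are its flat long sides. About 110 g, loose, base down on the bench. Point: its centre, 25 mm above its underside.
- transformer_mid (a point): The transformer: square block with dark core and black foot and yellow winding, 44 x 44 mm in plan, 50 mm tall, about 160 g, loose, foot down on the bench. Any two opposite sides can be gripped across 44 mm. Point: its centre, 25 mm above its underside; x and y along its sides, z up.
- nest_large_round_floor (a point): Black rubber pad, 6 mm thick, lying flat on the bench, with a shallow recess 3 mm deep, lined pale grey, in its middle: here round, 48 mm diameter, for the large capacitor; pad 75 x 75 mm. Point: centre of the recess floor, 3 mm above the bench; x and y along the pad's sides, z up. Fixed to the bench.
- nest_small_round_floor (a point): Black rubber pad, 6 mm thick, lying flat on the bench, with a shallow recess 3 mm deep, lined pale grey, in its middle: here round, 34 mm diameter, for the small capacitor; pad 62 x 62 mm. Point: centre of the recess floor, 3 mm above the bench; x and y along the pad's sides, z up. Fixed to the bench.
- nest_oblong_floor (a point): Black rubber pad, 6 mm thick, lying flat on the bench, with a shallow recess 3 mm deep, lined pale grey, in its middle: here oblong, 82 mm (x) by 42 mm (y), for the heat sink; pad 98 (x) by 58 mm (y). Point: centre of the recess floor, 3 mm above the bench; x and y along the pad's sides, z up. Fixed to the bench.
- nest_square_floor (a point): Black rubber pad, 6 mm thick, lying flat on the bench, with a shallow recess 3 mm deep, lined pale grey, in its middle: here square, 57 x 57 mm, for the transformer; pad 74 x 74 mm. Point: centre of the recess floor, 3 mm above the bench; x and y along the pad's sides, z up. Fixed to the bench.
- tape_roll: Bystander: roll of beige tape lying flat, 64 mm outside and 48 mm inside diameter, 18 mm tall, loose. Origin: centre of its underside.
- multimeter_mid (a point): Bystander: orange multimeter with black face lying on its back at the right (-y) edge of the work, 150 mm (x) by 75 mm (y), body 36 mm tall with a dial reaching 47 mm, loose. Point: centre of its body, 18 mm up.
Not all that is in view belongs to the job. Leave any red look-alike of the part that bears cap_large_mid alone.

How it is judged:
At the end, for the whole second after the job is handed in: Each part's centre is within 10 mm (horizontally) of the centre of its own matching recess, standing on the recess floor (height within -2 / +1.2 mm of seated), upright within 0.03 rad, and at rest (horizontal distance between cap_large_mid and nest_large_round_floor below 0.01 m and z of cap_large_mid in the frame of nest_large_round_floor between 0.0255 and 0.0287 m and angle between each of cap_large_mid, cap_small_mid, heatsink_mid, transformer_mid's own z axis and vertical below 0.03 rad and linear speed of each of cap_large, cap_small, heatsink, transformer below 0.01 m/s and angular speed of each of cap_large, cap_small, heatsink, transformer below 0.1 rad/s and horizontal distance between cap_small_mid and nest_small_round_floor below 0.01 m and z of cap_small_mid in the frame of nest_small_round_floor between 0.023 and 0.0262 m and horizontal distance between heatsink_mid and nest_oblong_floor below 0.01 m and z of heatsink_mid in the frame of nest_oblong_floor between 0.023 and 0.0262 m and horizontal distance between transformer_mid and nest_square_floor below 0.01 m and z of transformer_mid in the frame of nest_square_floor between 0.023 and 0.0262 m); the robot touches nothing.
It fails at once if a part falls or is dropped (moves faster than 0.6 m/s with no finger on it) ((linear speed of cap_large above 0.6 m/s and contact force between cap_large and the fingers below 0.01 N) or (linear speed of cap_small above 0.6 m/s and contact force between cap_small and the fingers below 0.01 N) or (linear speed of heatsink above 0.6 m/s and contact force between heatsink and the fingers below 0.01 N) or (linear speed of transformer above 0.6 m/s and contact force between transformer and the fingers below 0.01 N)).
It fails at once if the tape roll is moved by more than 15 mm (distance of tape_roll from where it was at the start of the episode above 0.015 m).
It fails at once if the multimeter is moved by more than 15 mm (distance of multimeter_mid from where it was at the start of the episode above 0.015 m).
It also fails if it takes over 120 s, if anything falls off the work surface, if the arm or the gripper's body presses on something with over 40 N, if the wrist force passes 120 N, or if a joint passes its speed limit or range.

### The arm

A 7-joint arm with a two-finger parallel gripper is mounted at the origin on the work surface. World frame = base frame: x ahead of the robot, y to its left, z up, the work surface at z = 0. Lengths are in m, angles in rad, forces in N, time in s.
With the tool pointing down it reaches from about 0.4 to 0.875 m from the base axis. Payload 6.5 kg.
Tool frame: the origin (TCP) lies at the very end of the fingers, on their centre line; the grasp point (between the pads) lies 19 mm behind it; z points along the fingers, y is the line along which they close (so a half turn about z gives the same grasp; the last joint's range is limited). The gripper opens to 88 mm and grips with 3 to 60 N. Pads are 18 mm wide; open, the fingers measure 123 mm over their backs; the gripper's body (75 mm by 187 mm) begins 45 mm behind the grasp point.
Start: joints at [-1.403, 0.536, -0.004, 1.538, 0.003, 1.067, -0.071], TCP at [0.151, 0.632, 0.239] pointing down, gripper open.
Joint ranges: [-2.7, 2.7], [-0.37, 2.16], [-1.27, 1.26], [0.24, 2.4], [-1.31, 4.45], [0.19, 1.91], [-2.76, 2.76]. Speed limits (rad/s): [2.39, 2.39, 3.14, 3.14, 3.14, 3.14, 3.14].

### API

Orientations are given as [roll, pitch, yaw] about the fixed x, y, z axes, in that order (R = Rz(yaw) Ry(pitch) Rx(roll)).
In Python, from station import arm gives the robot as it stands.
- The arm moves only by the tool play_rows, never from a script. Its arguments are lists of equal length, an entry for each row: "dp": the shift along the tool's x, y, z in mm, a list of three; "spin": the turn about the tool's z in rad. A call has 1 to 12 rows; each row shifts and turns the commanded pose from where the row before left it, along the tool's axes as they then stand; what a row does not reach is not made up. A row lasts 1/8 s, in which the tool goes at most 62.5 mm and 10.7 degrees, less where a joint would pass 70% of its speed; a pose out of reach is approached as far as the arm can. A call with a gripper value outside its range is refused whole. "fingers" is the gripper command: -1 is shut, 1 is fully open, values between are in proportion, set as the call begins (left out, the last holds). The fingers move at their own pace and stop on an object; the grip force is fixed at half the most. Time passes only in rows, so rows that do not move let the fingers close. It gives the time, the measured TCP pose, the force, the opening and the grip force at its end, in the units of the state.
- arm.state(): the state, without advancing time (a new reading comes with each control period).
- arm.capture(name): name is "side" or "top" or "wrist"; returns (picture, depth): 480x640x3 uint8, red, green, blue; 480x640 float32, m along the optical axis (not along the pixel's ray), 0 where there is no reading.
- arm.camera_info(name): a dict with "intrinsics" (3x3 intrinsics, pixels), "camera_from_world" (4x4, takes a point from world to camera coordinates). Camera axes: x right, y down, z forward; pixel columns grow to the right and rows downward; lengths in m; the calibration is good to about 2 mm. The wrist camera is an equidistant fisheye: a pixel r from the principal point sees the ray r / f radians off the axis. A picture is of the moment at which its call begins: read the wrist's pose just before it. camera_info takes no time and is no camera call; for the wrist camera it gives the pose at the moment of the call.
- arm.sign_off(): hands the job in; it is judged then, once.
The state is a dict: "t": time; "joint_pos": joint angles; "qd": joint speeds; "effort": joint torques, N m; "tcp_pos": TCP position; "ee_rot": TCP orientation; "force": force on the tool from outside, world axes, zero at the start; "moment": the same for the moment, N m; "width": finger opening in m; "grasp_force": force on a finger pad.
Only numpy, scipy, OpenCV 4.12 (cv2) and the standard library are available. Lean on these libraries where they do the work, as an engineer would, in place of code of your own. Each camera call takes 0.05 s, during which the arm holds its last target. There are 200 camera calls.

## Working session

There is one attempt and no reset: what is moved stays moved. The work goes in short steps, Python scripts to look and compute and a tool call to move; the robot and the scene stay as the last step left them, time stands still between calls to the robot, and variables do not carry over. Pictures are saved under pics/ and viewed, at most 14 in all, crops included, and the job is handed in when it is done.

Besides the shell and the picture viewer there is one more tool, called after "Request:" as name(argument=value, ...), one argument or row to a line, values as JSON. play_rows: Moves the arm, as the interface text tells. Its arguments: {"type":"object","properties":{"dp":{"type":"array","items":{"type":"array","items":{"type":"number"}}},"spin":{"type":"array","items":{"type":"number"}},"fingers":{"type":"number"}},"required":["dp","spin"]}

```bash
mkdir -p pics
cat > h.py <<'E'
from station import arm
import numpy as np, cv2
def save(n,img): cv2.imwrite('pics/'+n+'.png',cv2.cvtColor(img,cv2.COLOR_RGB2BGR))
E
python3 - <<'E'
from h import *
s=arm.state(); print({k:np.round(v,3) for k,v in s.items()})
for n in ('top','side'):
    i=arm.camera_info(n); print(n,np.round(i['intrinsics'],1).tolist(),np.round(i['camera_from_world'],3).tolist())
    p,d=arm.capture(n); save(n+'0',p); np.savez('pics/'+n+'0.npz',p=p,d=d)
E
```

```text
{'t': np.float64(0.0), 'joint_pos': array([-1.403,  0.537, -0.004,  1.539,  0.003,  1.067, -0.071]), 'qd': array([-0.001, -0.001, -0.001,  0.   ,  0.001, -0.001, -0.   ]), 'effort': array([ 1.0000e-03, -5.7098e+01,  9.9100e-01, -2.5160e+01, -5.6000e-02,
        1.8000e-02,  0.0000e+00]), 'tcp_pos': array([0.15 , 0.632, 0.238]), 'ee_rot': array([-3.14 ,  0.   ,  2.908]), 'force': array([ 0.287, -0.033,  0.628]), 'moment': array([-0.049, -0.026, -0.029]), 'grasp_force': np.float64(0.0), 'width': np.float64(0.088)}
top [[525.6, 0.0, 316.7], [0.0, 525.6, 252.4], [0.0, 0.0, 1.0]] [[-0.011, -1.0, -0.004, -0.127], [-0.998, 0.011, -0.063, 0.535], [0.063, 0.003, -0.998, 1.26], [0.0, 0.0, 0.0, 1.0]]
side [[568.3, 0.0, 317.6], [0.0, 568.3, 226.2], [0.0, 0.0, 1.0]] [[0.992, -0.126, 0.0, -0.524], [-0.063, -0.495, -0.867, 0.015], [0.109, 0.86, -0.499, 1.548], [0.0, 0.0, 0.0, 1.0]]
```

View pics/top0.png

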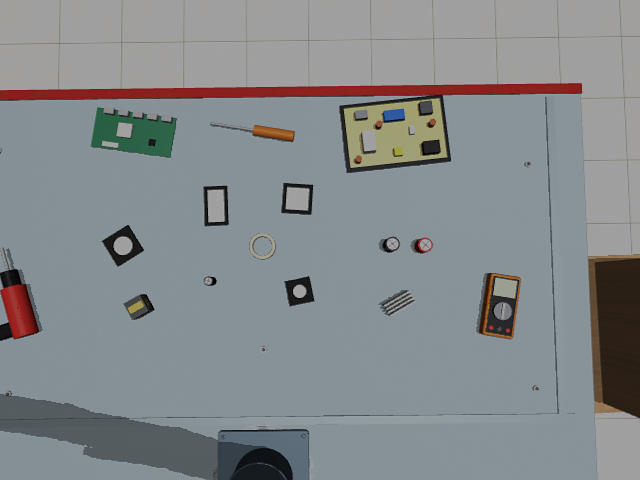

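View pics/side0.png

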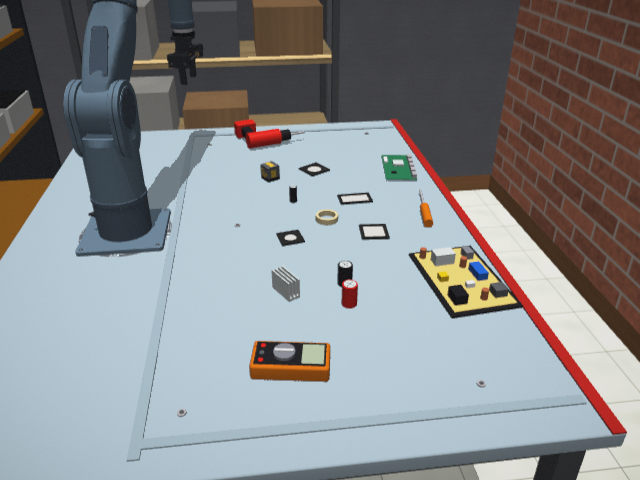

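The top view shows these items, by pixel:
- **Large capacitor:** black, at (391,244). The red look-alike is at (424,245) and is to be left alone.
- **Other parts:** small capacitor (210,281), heat sink (397,302), transformer (139,307).
- **Pads:** large round (123,246), small round (300,291), oblong (216,206), square (297,199).
- **Bystanders:** tape roll (262,246), multimeter (502,306).

Things that could be mistaken for a part or pad are the red can (424,245), parts on the yellow board (431,147), and the two round pads, which differ in size.

```bash
cat >> h.py <<'E'
def plane(n,uv,z):
    i=arm.camera_info(n);K=i['intrinsics'];T=i['camera_from_world'];K=np.array(K);T=np.array(T)
    uv=np.atleast_2d(uv).astype(float)
    x=(uv-K[:2,2])/[K[0,0],K[1,1]]
    if n=='wrist':
        r=np.linalg.norm(x,axis=1,keepdims=True);r[r==0]=1e-9
        ray=np.hstack([np.sin(r)*x/r,np.cos(r)])
    else: ray=np.hstack([x,np.ones((len(x),1))])
    R=T[:3,:3];c=-R.T@T[:3,3];w=ray@R
    return c+w*((z-c[2])/w[:,2])[:,None]
E
python3 - <<'E'
from h import *
f=np.load('pics/top0.npz');p,d=f['p'],f['d']
T=np.array(arm.camera_info('top')['camera_from_world']);K=np.array(arm.camera_info('top')['intrinsics'])
v,u=np.mgrid[:480,:640];c=np.stack([(u-K[0,2])/K[0,0]*d,(v-K[1,2])/K[1,1]*d,d],-1)
W=(c-T[:3,3])@T[:3,:3]
def rect(m,z,lab):
    cs,_=cv2.findContours(m.astype(np.uint8),cv2.RETR_EXTERNAL,cv2.CHAIN_APPROX_NONE)
    k=max(cs,key=cv2.contourArea);w=plane('top',k[:,0,:],z)
    r=cv2.minAreaRect((w[:,:2]*1000).astype(np.float32));print(lab,np.round(r[0],1),np.round(r[1],1),round(r[2],1))
def win(x,y,h): m=np.zeros((480,640),bool);m[y-h:y+h,x-h:x+h]=1;return m
g=p.max(2).astype(int);sat=g-p.min(2)
for l,x,y in (('Lround',123,246),('Sround',300,291),('oblong',216,206),('square',297,199)):
    w=win(x,y,28);rect(w&(g>150)&(sat<14),.003,l+' rec');rect(w&(g<60),.006,l+' pad')
for l,x,y,h in (('capL',391,244,.055),('red',424,245,.055),('capS',210,281,.05),('hs',397,302,.05),('tr',139,307,.05),('tape',262,246,.018),('meter',502,306,.036)):
    w=win(x,y,38 if l=='meter' else 16 if l in('capL','red') else 22)&(W[...,2]>h*.7);rect(w,h,l);print('   zmed',np.round(np.percentile(W[w][:,2],[50,90]),3))
big=np.hstack([cv2.resize(p[y-28:y+28,x-28:x+28],(390,390),interpolation=cv2.INTER_CUBIC) for x,y in((400,244),(300,291))])
save('crop0',big)
E
```

```text
Lround rec [557.  344.3] [42.3 41.3] 45.0
Lround pad [557.4 343. ] [74.8 75. ] 31.8
Sround rec [440.6 -88.9] [27.7 27.6] 44.5
Sround pad [441.5 -88.8] [60.6 60.4] 11.2
oblong rec [653.5 115.5] [77.4 37.1] 0.1
oblong pad [653.4 114.3] [97.2 56.4] 2.1
square rec [668.6 -85.4] [53.  52.8] 85.9
square pad [668.8 -86.3] [71.9 72.8] 86.0
capL [ 549.8 -309.2] [33.2 35.2] 44.2
   zmed [0.054 0.058]
red [ 546.5 -386.8] [33.4 35.9] 17.1
   zmed [0.054 0.058]
capS [466.9 123.8] [23.6 18.8] 89.4
   zmed [0.049 1.29 ]
hs [ 399.  -331.9] [ 4.9 69.5] 29.4
   zmed [0.048 0.052]
tr [408.5 292.1] [45.5 48.6] 29.3
   zmed [0.049 0.052]
tape [5.506e+02 4.000e-01] [62.1 61.2] 21.3
   zmed [0.017 0.02 ]
meter [ 401.4 -569.3] [ 78.7 149.4] 80.9
   zmed [0.036 0.042]
```

View pics/crop0.png

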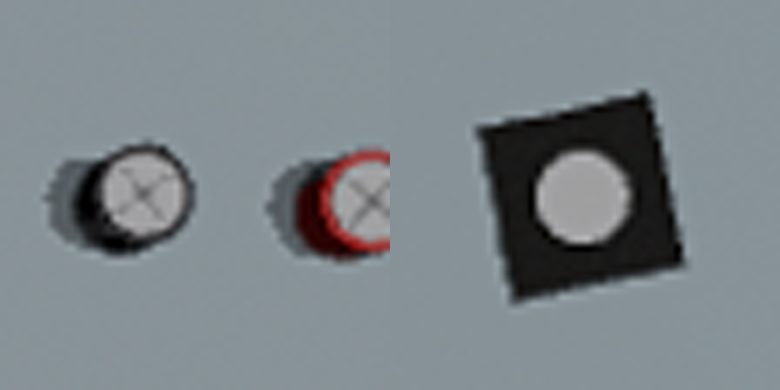

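The left can in the crop is the black one, so it is the target; its red neighbour is 78 mm away. The pad on the right is the small round one. Next I'll write a move helper, fix the heat sink centre, and cross-check positions with the side view.

```bash
cat >> h.py <<'E'
def go(x,y,z,yaw_deg):
    s=arm.state();p=s['tcp_pos']*1000;r=s['ee_rot'];a=np.radians(yaw_deg)
    sp=-((a-r[2]+np.pi)%(2*np.pi)-np.pi);d=np.array([x,y,z])-p
    print('t',round(s['t'],2),'tcp',np.round(p,1),'rot',np.round(r,3),'q7',round(s['joint_pos'][6],2),'SPIN',round(sp,3),'then dp',np.round([np.cos(a)*d[0]+np.sin(a)*d[1],np.sin(a)*d[0]-np.cos(a)*d[1],-d[2]],1))
E
python3 - <<'E'
from h import *
f=np.load('pics/top0.npz');p,d=f['p'],f['d']
def meas(n,m,z,lab):
    k=np.argwhere(m)[:,::-1].copy();h=cv2.convexHull(k.astype(np.int32))[:,0]
    w=plane(n,h,z);r=cv2.minAreaRect((w[:,:2]*1000).astype(np.float32));print(n,lab,np.round(r[0],1),np.round(r[1],1),round(r[2],1))
def comp(m,x,y):
    n,l,s,c=cv2.connectedComponentsWithStats(m.astype(np.uint8));
    j=min(range(1,n),key=lambda j:np.hypot(*(c[j]-[x,y]))+(1e3 if s[j,4]<15 else 0));return l==j
def win(x,y,h): m=np.zeros((480,640),bool);m[y-h:y+h,x-h:x+h]=1;return m
T=np.array(arm.camera_info('top')['camera_from_world']);K=np.array(arm.camera_info('top')['intrinsics'])
v,u=np.mgrid[:480,:640];c=np.stack([(u-K[0,2])/K[0,0]*d,(v-K[1,2])/K[1,1]*d,d],-1)
W=(c-T[:3,3])@T[:3,:3]
meas('top',win(397,302,24)&(W[...,2]>.04)&(W[...,2]<.06),.05,'hs')
p=np.load('pics/side0.npz')['p'];g=p.max(2).astype(int);sat=g-p.min(2)
for l,x,y in (('Lround',314,169),('Sround',290,238),('oblong',355,198),('square',374,231)):
    w=win(x,y,30);meas('side',comp(w&(g<60),x,y),.006,l+' pad')
for l,x,y,z in (('capL',344,266,.055),('capS',293,187,.05)):
    meas('side',comp(win(x,y,12)&(g>110)&(sat<30)&(p[...,2]<p[...,0]+18),x,y),z,l+' disc')
go(408.5,292,150,119.3)
E
```

```text
top hs [ 410.6 -326. ] [30.9 69.7] 29.4
side Lround pad [557.1 336.4] [73.6 74.3] 31.3
side Sround pad [442.6 -95. ] [59.9 63.4] 11.3
side oblong pad [654.3 109.5] [95.  58.7] 2.2
side square pad [669.4 -91. ] [75.6 71.4] 85.4
side capL disc [ 552.2 -310.6] [26.9 29.4] 39.4
side capS disc [470.3 124.1] [13.5 17.7] 82.8
t 0.1 tcp [150.4 631.8 237.9] rot [-3.14   0.     2.908] q7 -0.07 SPIN 0.826 then dp [-422.6   58.8   87.9]
```

Request:
play_rows(
  dp=[
    [0,0,0],
    [0,0,0],
    [0,0,0],
    [0,0,0],
    [0,0,0],
    [-60,8,0],
    [-60,8,0],
    [-60,8,0],
    [-60,8,0],
    [-60,9,0],
    [-60,9,0],
    [-60,9,0],
  ],
  spin=[0.165,0.165,0.165,0.165,0.166,0,0,0,0,0,0,0],
  fingers=1,
)

```text
t: 1.6
tcp_pos: [0.4083, 0.2931, 0.2387]
ee_rot: [3.142, -0.0, 2.082]
force: [1.1, -0.1, -0.3]
width: 0.0879
grasp_force: 0.0
```

Run:
```python
from h import *
go(408.5,292,240,119.3)
i=arm.camera_info('wrist');print(np.round(i['intrinsics'],1).tolist(),np.round(np.linalg.inv(i['camera_from_world'])[:3],3).tolist())
p,d=arm.capture('wrist');save('w1',p);np.savez('pics/w1.npz',p=p,d=d)
```

```text
t 1.6 tcp [408.3 293.1 238.7] rot [ 3.142 -0.     2.082] q7 -0.09 SPIN -0.0 then dp [-1.1 -0.3 -1.3]
[[371.6, 0.0, 315.6], [0.0, 371.6, 241.2], [0.0, 0.0, 1.0]] [[0.872, 0.464, 0.156, 0.368], [0.49, -0.827, -0.278, 0.364], [0.0, 0.318, -0.948, 0.385]]
```

View pics/w1.png

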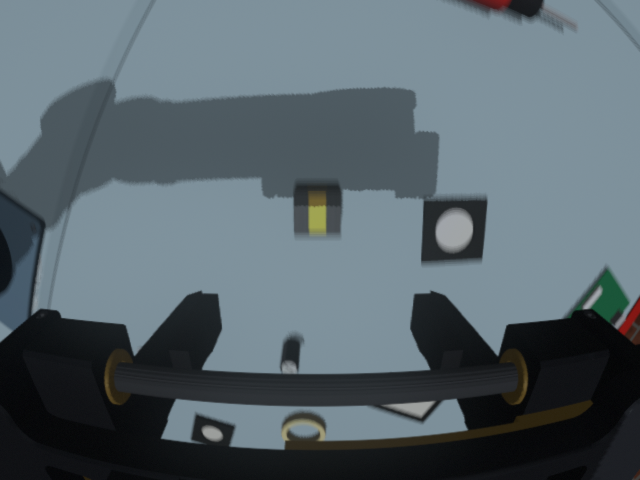

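The transformer is at (318,210), centred between the fingers, and the large round pad is at (455,230). The picture is slightly motion-blurred. I'll retake it at rest and compare the positions with the top view.

```bash
cat >> h.py <<'E'
def win(x,y,h): m=np.zeros((480,640),bool);m[max(y-h,0):y+h,max(x-h,0):x+h]=1;return m
def comp(m,x,y):
    n,l,s,c=cv2.connectedComponentsWithStats(m.astype(np.uint8))
    j=min(range(1,n),key=lambda j:np.hypot(*(c[j]-[x,y]))+(1e3 if s[j,4]<15 else 0));return l==j
def meas(n,m,z,lab):
    k=np.argwhere(m)[:,::-1].copy();h=cv2.convexHull(k.astype(np.int32))[:,0]
    w=plane(n,h,z);r=cv2.minAreaRect((w[:,:2]*1000).astype(np.float32));print(n,lab,np.round(r[0],1),np.round(r[1],1),round(r[2],1))
def wdepth(d,x,y,h):
    i=arm.camera_info('wrist');K=np.array(i['intrinsics']);T=np.array(i['camera_from_world'])
    v,u=np.mgrid[:480,:640];a=np.stack([(u-K[0,2])/K[0,0],(v-K[1,2])/K[1,1]],-1);r=np.linalg.norm(a,axis=-1,keepdims=True)+1e-9
    ray=np.concatenate([np.tan(r)*a/r,np.ones_like(r)],-1)*d[...,None]
    return (ray-T[:3,3])@T[:3,:3]
E
python3 - <<'E'
from h import *
for k in range(2): p,d=arm.capture('wrist')
save('w2',p)
g=p.max(2).astype(int);sat=g-p.min(2)
meas('wrist',comp(win(455,230,45)&(g>140)&(sat<14),455,230),.003,'Lrec')
meas('wrist',comp(win(455,230,45)&(g<60),455,230),.006,'Lpad')
W=wdepth(d,0,0,0)
print('floor z',np.round(np.median(W[250:280,300:330,2]),4))
m=win(318,210,50)&(W[...,2]>.043)&(W[...,2]<.06)
meas('wrist',m,.05,'tr');print(np.median(W[m][:,2]))
c,r=win(210,430,1),0
go(408.5,292,12,119.3)
E
```

```text
wrist Lrec [554.6 348.5] [44.4 43. ] 30.5
wrist Lpad [553.2 348.6] [75.2 74. ] 32.1
floor z -0.0002
wrist tr [406.1 298.3] [44.1 44.8] 29.9
0.05000774420121967
t 1.75 tcp [409.3 291.6 238.7] rot [-3.141e+00  1.000e-03  2.075e+00] q7 -0.1 SPIN -0.007 then dp [  0.8  -0.5 226.7]
```

Request:
play_rows(
  dp=[
    [0,0,0],
    [0,0,0],
    [0,0,0],
    [0,0,0],
    [0,0,0],
    [0,0,0],
    [0,0,0],
    [0,0,0],
    [0,0,0],
    [0,0,0],
    [0,0,0],
    [0,0,0],
  ],
  spin=[0.17,0.17,0.17,0.17,0.17,0.17,0.17,0.17,0.17,0,0,0],
)

```text
t: 3.25
tcp_pos: [0.4073, 0.2951, 0.2387]
ee_rot: [-3.141, 0.0, 0.554]
force: [-0.3, -0.9, 0.2]
width: 0.0881
grasp_force: 0.0
```

Run:
```python
from h import *
p,d=arm.capture('wrist');W=wdepth(d,0,0,0)
v,u=np.mgrid[:480,:640]
m=(W[...,2]>.043)&(W[...,2]<.06)&(np.hypot(W[...,0]-.408,W[...,1]-.295)<.05)
meas('wrist',m,.05,'tr');print(np.median(W[m][:,2]),np.argwhere(m).mean(0))
go(408.5,292,238,119.3)
save('w3',p)
```

```text
wrist tr [409.8 294. ] [45.5 44.3] 29.2
0.05011364728282203 [209.26975477 315.95095368]
t 3.3 tcp [407.3 294.9 238.7] rot [-3.141  0.     0.553] q7 -1.51 SPIN -1.529 then dp [-3.1 -0.4  0.7]
```

Comparing the two wrist yaws gives a fixed wrist-camera bias of about (3.4, 2.3) mm in the tool frame. The top view is off by about (-2.5, +1.5) mm, the same for parts and pads. I'll apply both corrections and go for the transformer.

Request:
play_rows(
  dp=[
    [0,0,0],
    [0,0,0],
    [0,0,0],
    [0,0,0],
    [0,0,0],
    [0,0,0],
    [0,0,0],
    [0,0,0],
    [0,0,0],
    [0,0,50],
    [0,0,50],
    [0,0,0],
  ],
  spin=[-0.17,-0.17,-0.17,-0.17,-0.17,-0.17,-0.17,-0.17,-0.17,0,0,0],
)

```text
t: 4.8
tcp_pos: [0.4054, 0.293, 0.1363]
ee_rot: [-3.135, 0.002, 2.082]
force: [-0.1, -0.5, 0.3]
width: 0.0878
grasp_force: 0.0
```

Run:
```python
from h import *
for k in range(3): go(406.3,293.5,14,119.3)
```

```text
t 4.8 tcp [405.4 293.  136.3] rot [-3.135e+00  2.000e-03  2.082e+00] q7 -0.04 SPIN 0.0 then dp [ -0.    1.  122.3]
t 4.8 tcp [405.4 293.  136.3] rot [-3.135e+00  2.000e-03  2.082e+00] q7 -0.04 SPIN 0.0 then dp [ -0.    1.  122.3]
t 4.8 tcp [405.4 293.  136.3] rot [-3.135e+00  2.000e-03  2.082e+00] q7 -0.04 SPIN 0.0 then dp [ -0.    1.  122.3]
```

Request:
play_rows(
  dp=[
    [0,0,40],
    [0,0,40],
    [0,0,30],
    [0,0,14],
    [0,0,0],
    [0,0,0],
  ],
  spin=[0,0,0,0,0,0],
)

```text
t: 5.55
tcp_pos: [0.4084, 0.2956, 0.0162]
ee_rot: [3.139, -0.001, 2.082]
force: [-0.4, -0.1, 0.0]
width: 0.0881
grasp_force: 0.0
```

Request:
play_rows(
  dp=[
    [0,0,0],
    [0,0,0],
    [0,0,0],
    [0,0,0],
    [0,0,0],
    [0,0,0],
  ],
  spin=[0,0,0,0,0,0],
  fingers=-1,
)

```text
t: 6.3
tcp_pos: [0.4075, 0.2948, 0.0147]
ee_rot: [-3.142, 0.0, 2.082]
force: [-0.1, 0.3, 0.8]
width: 0.0438
grasp_force: 30.0
```

Request:
play_rows(
  dp=[
    [0,0,-15],
    [0,0,-35],
    [0,0,-40],
    [0,0,-20],
    [0,0,0],
    [0,0,0],
    [0,0,0],
    [0,0,0],
    [0,0,0],
  ],
  spin=[0,0,0,0,0.14,0.15,0.15,0.14,0],
)

```text
t: 7.42
tcp_pos: [0.4073, 0.2949, 0.1253]
ee_rot: [3.141, -0.0, 1.503]
force: [0.2, 0.8, -1.7]
width: 0.0437
grasp_force: 30.0
```

Run:
```python
from h import *
go(666,-84.5,125,86)
```

```text
t 7.42 tcp [407.3 294.9 125.3] rot [ 3.141 -0.     1.503] q7 -0.5 SPIN 0.002 then dp [-3.604e+02  2.846e+02  3.000e-01]
```

Request:
play_rows(
  dp=[
    [-15,12,0],
    [-35,27,0],
    [-42,33,0],
    [-42,33,0],
    [-42,33,0],
    [-42,33,0],
    [-42,33,0],
    [-42,33,0],
    [-35,28,0],
    [-23,20,0],
    [0,0,0],
    [0,0,0],
  ],
  spin=[0,0,0,0,0,0,0,0,0,0,0,0],
)

```text
t: 8.93
tcp_pos: [0.6664, -0.0829, 0.1246]
ee_rot: [-3.141, -0.001, 1.504]
force: [0.4, 0.9, -1.7]
width: 0.0439
grasp_force: 30.0
```

Run:
```python
from h import *
go(666,-84.5,17,86)
p,d=arm.capture('wrist');save('w4',p)
```

```text
t 8.93 tcp [666.4 -82.9 124.6] rot [-3.141e+00 -1.000e-03  1.504e+00] q7 0.26 SPIN 0.003 then dp [ -1.6  -0.3 107.6]
```

View pics/w4.png

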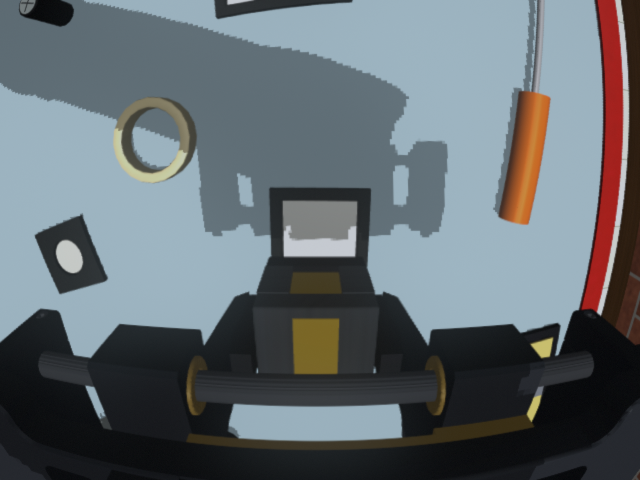

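The transformer hangs squarely above the square pad (320,225). Lowering it now.

Request:
play_rows(
  dp=[
    [-1,0,20],
    [0,0,35],
    [0,0,30],
    [0,0,12],
    [0,0,6],
    [0,0,2],
    [0,0,1],
    [0,0,1],
    [0,0,0],
    [0,0,0],
  ],
  spin=[0,0,0,0,0,0,0,0,0,0],
)

```text
t: 10.22
tcp_pos: [0.6671, -0.085, 0.018]
ee_rot: [3.141, 0.0, 1.502]
force: [-1.1, -0.7, -1.0]
width: 0.0437
grasp_force: 30.0
```

Run:
```python
from h import *
go(666,-84.5,17,86)
print(arm.state()['force'])
```

```text
t 10.22 tcp [667.1 -85.   18. ] rot [3.141 0.    1.502] q7 0.3 SPIN 0.001 then dp [ 0.4 -1.1  1. ]
[-1.1234378  -0.72176577 -1.01169747]
```

Request:
play_rows(
  dp=[
    [0,0,0.5],
    [0,0,0.5],
    [0,0,0],
  ],
  spin=[0,0,0],
)

```text
t: 10.6
tcp_pos: [0.6671, -0.085, 0.0178]
ee_rot: [3.141, -0.0, 1.502]
force: [-3.0, 1.8, 6.6]
width: 0.0437
grasp_force: 30.0
```

Request:
play_rows(
  dp=[
    [0,0,0],
    [0,0,0],
    [0,0,0],
    [0,0,0],
    [0,0,0],
    [0,0,-15],
    [0,0,-40],
    [0,0,-50],
    [0,0,-25],
    [0,0,0],
  ],
  spin=[0,0,0,0,0,0,0,0,0,0],
  fingers=1,
)

```text
t: 11.85
tcp_pos: [0.6687, -0.0853, 0.1501]
ee_rot: [3.136, -0.0, 1.502]
force: [1.2, -0.4, -0.3]
width: 0.0884
grasp_force: 0.0
```

Run:
```python
from h import *
go(547.3,-308,150,90)
```

```text
t 11.85 tcp [668.7 -85.3 150.1] rot [ 3.136 -0.     1.502] q7 0.25 SPIN -0.069 then dp [-2.227e+02 -1.214e+02  1.000e-01]
```

Request:
play_rows(
  dp=[
    [-20,-11,0],
    [-45,-25,0],
    [-50,-27,0],
    [-50,-27,0],
    [-40,-22,0],
    [-18,-9,0],
    [0,0,0],
    [0,0,0],
    [0,0,0],
    [0,0,0],
  ],
  spin=[-0.069,0,0,0,0,0,0,0,0,0],
)

```text
t: 13.1
tcp_pos: [0.5454, -0.3059, 0.1467]
ee_rot: [3.141, -0.0, 1.573]
force: [-0.4, -0.3, -0.9]
width: 0.0885
grasp_force: 0.0
```

```bash
cat >> h.py <<'E'
def wlook(name,x,y,h,rad,hi=.06):
    p,d=arm.capture('wrist');save(name,p);W=wdepth(d,0,0,0);s=arm.state();a=s['ee_rot'][2]
    m=(W[...,2]>h-.006)&(W[...,2]<h+.006)&(np.hypot(W[...,0]-x,W[...,1]-y)<rad)
    b=np.array([3.4*np.cos(a)+2.3*np.sin(a),3.4*np.sin(a)-2.3*np.cos(a)]);print('subtract bias',np.round(b,1),'px',np.argwhere(m).mean(0)[::-1],'z',np.median(W[m][:,2]))
    meas('wrist',m,h,name)
    return p,d,W
E
python3 - <<'E'
from h import *
wlook('w5',.5473,-.308,.055,.03)
go(547.3,-308,14,90)
E
```

```text
subtract bias [2.3 3.4] px [322.81549439 250.95616718] z 0.055428509114554186
wrist w5 [ 550.5 -311.3] [33.6 35.6] 0.0
t 13.15 tcp [ 545.1 -306.2  146.7] rot [ 3.141 -0.     1.572] q7 0.7 SPIN 0.001 then dp [ -1.8   2.2 132.7]
```

View pics/w5.png

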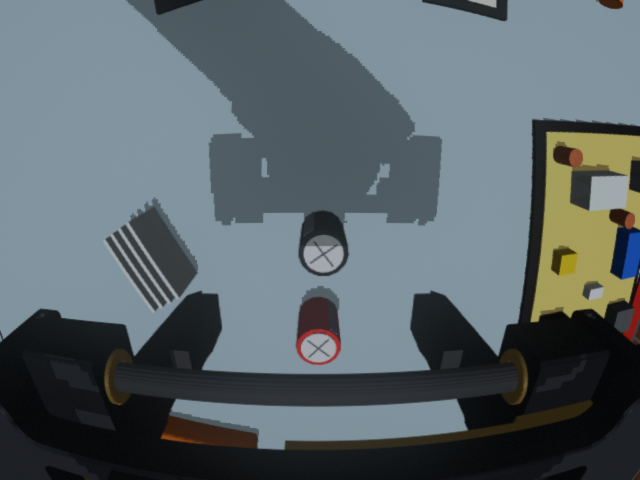

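The black capacitor's disc is at (323,251), with the red can behind it at (319,347). The fingers straddle the black one along x and clear the red one. Descending.

Request:
play_rows(
  dp=[
    [-2,1,0],
    [-2,1,10],
    [0,0,35],
    [0,0,40],
    [0,0,30],
    [0,0,16],
    [0,0,0],
    [0,0,0],
  ],
  spin=[0,0,0,0,0,0,0,0],
)

```text
t: 14.15
tcp_pos: [0.5473, -0.3118, 0.0168]
ee_rot: [3.14, 0.001, 1.571]
force: [-0.3, -0.1, 0.0]
width: 0.088
grasp_force: 0.0
```

Request:
play_rows(
  dp=[
    [0,0,0],
    [0,0,0],
    [0,0,0],
    [0,0,0],
    [0,0,0],
    [0,0,0],
    [0,0,0],
  ],
  spin=[0,0,0,0,0,0,0],
  fingers=-1,
)

```text
t: 15.02
tcp_pos: [0.5468, -0.3112, 0.0158]
ee_rot: [3.141, 0.0, 1.571]
force: [1.0, 0.7, 0.4]
width: 0.0343
grasp_force: 30.0
```

Request:
play_rows(
  dp=[
    [0,0,-15],
    [0,0,-35],
    [0,0,-40],
    [0,0,-20],
    [0,0,0],
    [0,0,0],
  ],
  spin=[0,0,0,0,0,0],
)

```text
t: 15.78
tcp_pos: [0.5458, -0.3105, 0.1244]
ee_rot: [-3.14, -0.001, 1.571]
force: [-0.1, 0.8, -1.7]
width: 0.0342
grasp_force: 30.0
```

Run:
```python
from h import *
T=arm.state()['tcp_pos']*1000
go(T[0]+7.4,T[1]+652.7,125,90)
p,d,W=wlook('w6',.5473,-.310,.055+.11,.03)
```

```text
t 15.78 tcp [ 545.8 -310.5  124.4] rot [-3.140e+00 -1.000e-03  1.571e+00] q7 0.72 SPIN 0.0 then dp [ 6.527e+02  7.400e+00 -6.000e-01]
subtract bias [2.3 3.4] px [316.42627805 350.38544264] z 0.16394179836558176
wrist w6 [ 547.5 -301.8] [60.4 23.6] 0.1
```

Request:
play_rows(
  dp=[
    [20,0,0],
    [40,1,0],
    [55,1,0],
    [60,1,0],
    [60,1,0],
    [60,1,0],
    [60,1,0],
    [60,1,0],
    [60,0,0],
    [60,0,0],
    [55,0,0],
    [40,0,0],
  ],
  spin=[0,0,0,0,0,0,0,0,0,0,0,0],
)

```text
t: 17.32
tcp_pos: [0.551, 0.3231, 0.1247]
ee_rot: [-3.14, -0.0, 1.575]
force: [0.7, -0.9, -1.1]
width: 0.0343
grasp_force: 30.0
```

Request:
play_rows(
  dp=[
    [18,0,0],
    [5,0,0],
    [0,0,0],
    [0,0,0],
  ],
  spin=[0,0,0,0],
)

```text
t: 17.82
tcp_pos: [0.5541, 0.3396, 0.1258]
ee_rot: [3.142, 0.001, 1.568]
force: [0.5, 0.3, -0.4]
width: 0.0342
grasp_force: 30.0
```

Run:
```python
from h import *
go(554.2,341.5,18,90)
p,d=arm.capture('wrist')
g=p.max(2).astype(int);save('w7',p)
W=wdepth(d,0,0,0);m=(abs(W[...,2]-.006)<.004)&(np.hypot(W[...,0]-.556,W[...,1]-.345)<.06)&(g<60)
print(np.argwhere(m).mean(0)[::-1])
```

```text
t 17.82 tcp [554.1 339.6 125.8] rot [3.142e+00 1.000e-03 1.568e+00] q7 -0.36 SPIN -0.003 then dp [1.900e+00 1.000e-01 1.078e+02]
[320.06468172 218.03610541]
```

View pics/w7.png

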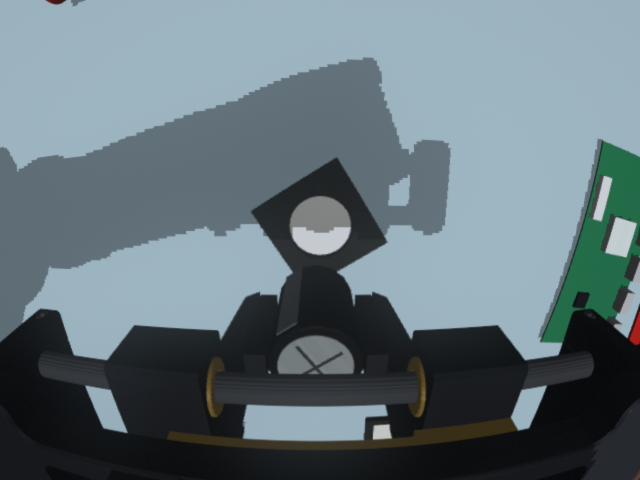

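The capacitor hangs in line with the large round recess (320,226). That is the same pixel relation as for the transformer, so I'll lower it.

Request:
play_rows(
  dp=[
    [2,0,20],
    [0,0,35],
    [0,0,30],
    [0,0,12],
    [0,0,6],
    [0,0,2],
    [0,0,1],
    [0,0,0],
    [0,0,0],
  ],
  spin=[0,0,0,0,0,0,0,0,0],
)

```text
t: 19.0
tcp_pos: [0.5538, 0.3441, 0.0202]
ee_rot: [3.141, -0.0, 1.571]
force: [0.4, 0.7, -1.8]
width: 0.034
grasp_force: 30.0
```

Request:
play_rows(
  dp=[
    [0,0,0.5],
    [0,0,0.5],
    [0,0,0],
  ],
  spin=[0,0,0],
)

```text
t: 19.38
tcp_pos: [0.5535, 0.3439, 0.0188]
ee_rot: [-3.142, -0.0, 1.571]
force: [-0.6, -0.2, 0.1]
width: 0.0342
grasp_force: 30.0
```

Request:
play_rows(
  dp=[
    [-1.5,0,0.5],
    [0,0,0.5],
    [0,0,0],
    [0,0,0],
  ],
  spin=[0,0,0,0],
)

```text
t: 19.88
tcp_pos: [0.5536, 0.3438, 0.0187]
ee_rot: [3.141, -0.002, 1.572]
force: [-3.1, 1.8, 6.6]
width: 0.0341
grasp_force: 30.0
```

Contact at about the seated height. Releasing, then on to the small capacitor.

Request:
play_rows(
  dp=[
    [0,0,0],
    [0,0,0],
    [0,0,0],
    [0,0,0],
    [0,0,0],
    [0,0,-15],
    [0,0,-40],
    [0,0,-50],
    [0,0,-25],
    [0,0,0],
    [0,0,0],
  ],
  spin=[0,0,0,0,0,0,0,0,0,0,0],
  fingers=1,
)

```text
t: 21.25
tcp_pos: [0.5529, 0.3422, 0.1472]
ee_rot: [-3.141, 0.0, 1.571]
force: [-0.1, -1.1, -0.8]
width: 0.0881
grasp_force: 0.0
```

Run:
```python
from h import *
p,d=arm.capture('wrist');save('w8',p);W=wdepth(d,0,0,0)
m=(abs(W[...,2]-.058)<.006)&(np.hypot(W[...,0]-.556,W[...,1]-.345)<.03)
meas('wrist',m,.058,'capL');g=p.max(2).astype(int)
m=(abs(W[...,2]-.006)<.005)&(np.hypot(W[...,0]-.556,W[...,1]-.345)<.06)&(g<60);meas('wrist',m,.006,'pad')
go(464.5,126,150,90)
p,d=arm.capture('top');K=np.array(arm.camera_info('top')['intrinsics']);T=np.array(arm.camera_info('top')['camera_from_world'])
v,u=np.mgrid[:480,:640];c=np.stack([(u-K[0,2])/K[0,0]*d,(v-K[1,2])/K[1,1]*d,d],-1);W=(c-T[:3,3])@T[:3,:3]
for l,x,y,h in (('tr',.6687,-.086,.053),('capS',.467,.124,.05),('capL',.557,.3435,.058)):
    m=(abs(W[...,2]-h)<.008)&(np.hypot(W[...,0]-x,W[...,1]-y)<.045)
    if m.sum()>9: meas('top',m,h,l);print(np.median(W[m][:,2]))
```

```text
wrist capL [554.1 344. ] [33.6 35.3] 0.0
wrist pad [557.3 343.9] [74.4 74.6] 31.9
t 21.3 tcp [552.7 342.  146.7] rot [-3.140e+00  1.000e-03  1.571e+00] q7 -0.37 SPIN 0.0 then dp [-216.   -88.2   -3.3]
top tr [665.9 -84.7] [43.8 45. ] 85.8
0.05206469441668078
top capS [466.9 122.7] [21.3 18.8] 89.4
0.04907893737908223
top capL [552.8 342.6] [33.8 33. ] 45.1
0.05708307943125709
```

Both placed parts are seated: their top heights read 1 mm low, as in the earlier readings. They are 3–4 mm off centre because the raw top-view coordinates were the better ones, so I'll use raw values from here.

Request:
play_rows(
  dp=[
    [-20,-8,0],
    [-45,-17,0],
    [-55,-22,0],
    [-50,-20,0],
    [-35,-14,0],
    [-14,-5,0],
    [0,0,0],
    [0,0,0],
    [0,0,0],
  ],
  spin=[0,0,0,0,0,0,0,0,0],
)

```text
t: 22.48
tcp_pos: [0.468, 0.1247, 0.1476]
ee_rot: [3.141, -0.0, 1.573]
force: [-0.9, 0.7, -0.2]
width: 0.0882
grasp_force: 0.0
```

Run:
```python
from h import *
wlook('w9',.467,.1235,.05,.025)
go(467,123.5,14,90)
```

```text
subtract bias [2.3 3.4] px [314.88728702 241.05504587] z 0.050367699302866234
wrist w9 [467.8 124.5] [21.5 21.9] 0.1
t 22.52 tcp [467.9 124.5 147.6] rot [ 3.141 -0.     1.573] q7 -0.09 SPIN 0.002 then dp [ -1.   -0.9 133.6]
```

Wrist and top agree to within 1 mm. Descend, grip and lift.

Request:
play_rows(
  dp=[
    [0,-0.5,10],
    [0,0,40],
    [0,0,40],
    [0,0,30],
    [0,0,12],
    [0,0,0],
    [0,0,0],
  ],
  spin=[0,0,0,0,0,0,0],
)

```text
t: 23.4
tcp_pos: [0.4678, 0.1236, 0.0166]
ee_rot: [3.14, -0.001, 1.571]
force: [0.6, 0.0, -0.1]
width: 0.0883
grasp_force: 0.0
```

Request:
play_rows(
  dp=[
    [0,0,0],
    [0,0,0],
    [0,0,0],
    [0,0,0],
    [0,0,0],
    [0,0,0],
    [0,0,0],
    [0,0,0],
  ],
  spin=[0,0,0,0,0,0,0,0],
  fingers=-1,
)

```text
t: 24.4
tcp_pos: [0.4671, 0.1233, 0.0157]
ee_rot: [3.142, 0.0, 1.571]
force: [-0.3, -0.1, -0.4]
width: 0.0212
grasp_force: 30.0
```

Request:
play_rows(
  dp=[
    [0,0,-15],
    [0,0,-35],
    [0,0,-40],
    [0,0,-20],
    [0,0,0],
    [0,0,0],
  ],
  spin=[0,0,0,0,0,0],
)

```text
t: 25.15
tcp_pos: [0.4665, 0.1234, 0.1254]
ee_rot: [-3.141, 0.0, 1.571]
force: [0.4, 0.8, -0.5]
width: 0.0209
grasp_force: 30.0
```

Run:
```python
from h import *
go(441.2,-88.8,125,90)
```

```text
t 25.15 tcp [466.5 123.4 125.4] rot [-3.141  0.     1.571] q7 -0.05 SPIN 0.0 then dp [-212.2  -25.3    0.4]
```

Request:
play_rows(
  dp=[
    [-15,-2,0],
    [-40,-5,0],
    [-50,-6,0],
    [-50,-6,0],
    [-37,-4,0],
    [-15,-2,0],
    [-5,0,0],
    [0,0,0],
    [0,0,0],
    [0,0,0],
  ],
  spin=[0,0,0,0,0,0,0,0,0,0],
)

```text
t: 26.4
tcp_pos: [0.4422, -0.0877, 0.1257]
ee_rot: [-3.142, -0.0, 1.573]
force: [-0.1, 0.0, -0.6]
width: 0.0211
grasp_force: 30.0
```

Run:
```python
from h import *
go(441.2,-88.8,18.5,90)
p,d=arm.capture('wrist');W=wdepth(d,0,0,0);g=p.max(2).astype(int);save('w10',p)
m=(abs(W[...,2]-.006)<.005)&(np.hypot(W[...,0]-.441,W[...,1]+.089)<.055)&(g<60);meas('wrist',m,.006,'pad')
```

```text
t 26.4 tcp [442.2 -87.7 125.7] rot [-3.142 -0.     1.573] q7 0.4 SPIN 0.002 then dp [ -1.1  -1.  107.2]
wrist pad [441.2 -89.7] [61.3 62.2] 11.2
```

View pics/w10.png

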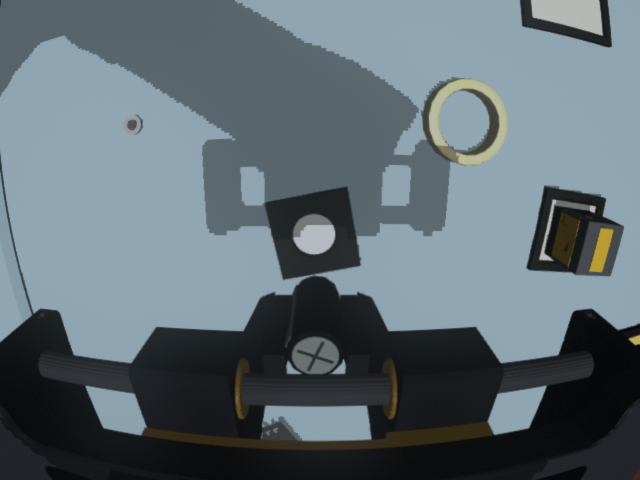

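The small capacitor is above the small round recess (314,234), and the transformer stands in its pad on the right (585,240). Lowering.

Request:
play_rows(
  dp=[
    [-1,-0.5,20],
    [0,0,35],
    [0,0,30],
    [0,0,12],
    [0,0,6],
    [0,0,2],
    [0,0,1],
    [0,0,0.5],
    [0,0,0],
    [0,0,0],
  ],
  spin=[0,0,0,0,0,0,0,0,0,0],
)

```text
t: 27.7
tcp_pos: [0.4416, -0.0897, 0.0194]
ee_rot: [3.141, 0.0, 1.571]
force: [-0.0, -0.0, -0.6]
width: 0.0209
grasp_force: 30.0
```

Request:
play_rows(
  dp=[
    [0,0,0.5],
    [0,0,0.5],
    [0,0,0],
    [0,0,0],
  ],
  spin=[0,0,0,0],
)

```text
t: 28.2
tcp_pos: [0.4417, -0.0897, 0.0186]
ee_rot: [3.141, -0.0, 1.571]
force: [-1.7, 1.8, 7.0]
width: 0.021
grasp_force: 30.0
```

Request:
play_rows(
  dp=[
    [0,0,0],
    [0,0,0],
    [0,0,0],
    [0,0,0],
    [0,0,0],
    [0,0,-15],
    [0,0,-40],
    [0,0,-50],
    [0,0,-25],
    [0,0,0],
    [0,0,0],
  ],
  spin=[0,0,0,0,0,0,0,0,0,0,0],
  fingers=1,
)

```text
t: 29.58
tcp_pos: [0.4411, -0.0894, 0.148]
ee_rot: [-3.141, -0.0, 1.571]
force: [-0.8, 0.7, 0.3]
width: 0.0879
grasp_force: 0.0
```

Request:
play_rows(
  dp=[
    [0,0,0],
    [0,0,0],
    [0,0,0],
    [0,0,0],
    [0,0,0],
  ],
  spin=[-0.17,-0.17,-0.17,0,0],
)

```text
t: 30.2
tcp_pos: [0.4411, -0.0897, 0.1476]
ee_rot: [-3.14, -0.001, 2.077]
force: [1.0, 0.1, 0.3]
width: 0.0878
grasp_force: 0.0
```

Run:
```python
from h import *
go(410.6,-326,148,119.4)
```

```text
t 30.2 tcp [441.1 -89.7 147.6] rot [-3.140e+00 -1.000e-03  2.077e+00] q7 0.82 SPIN -0.007 then dp [-190.9 -142.5   -0.4]
```

Request:
play_rows(
  dp=[
    [-15,-11,0],
    [-35,-26,0],
    [-45,-34,0],
    [-45,-34,0],
    [-35,-26,0],
    [-16,-12,0],
    [0,0,0],
    [0,0,0],
    [0,0,0],
  ],
  spin=[-0.007,0,0,0,0,0,0,0,0],
)

```text
t: 31.32
tcp_pos: [0.412, -0.3248, 0.1481]
ee_rot: [3.141, -0.001, 2.089]
force: [0.8, -0.0, 0.1]
width: 0.088
grasp_force: 0.0
```

Run:
```python
from h import *
wlook('w11',.4106,-.326,.05,.05)
go(410.6,-326,14,119.4)
```

```text
subtract bias [0.3 4.1] px [313.214326  241.0569656] z 0.050145647136300646
wrist w11 [ 410.7 -327.7] [29.9 70.8] 29.6
t 31.38 tcp [ 412.  -325.1  148.2] rot [ 3.141 -0.     2.089] q7 1.35 SPIN 0.005 then dp [-1.000e-01 -1.600e+00  1.342e+02]
```

View pics/w11.png

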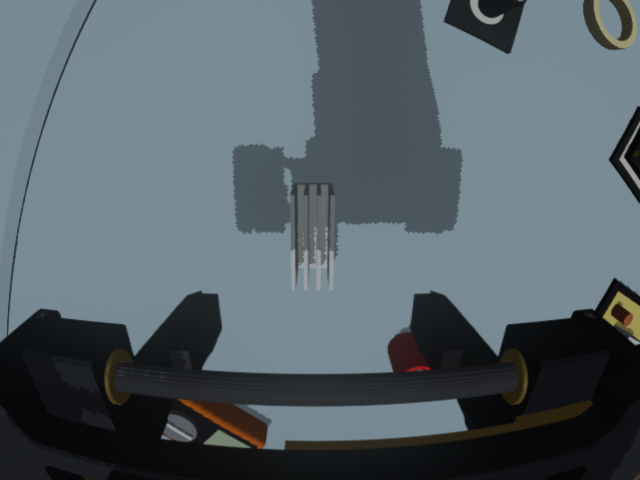

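The heat sink's fins are at (313,240), aligned with the finger gap. The red can (405,352) is clear of the fingers. Descending.

Request:
play_rows(
  dp=[
    [-1,-1,10],
    [0,0,40],
    [0,0,40],
    [0,0,30],
    [0,0,13],
    [0,0,0],
    [0,0,0],
  ],
  spin=[0.005,0,0,0,0,0,0],
)

```text
t: 32.25
tcp_pos: [0.4117, -0.3282, 0.0161]
ee_rot: [3.141, 0.001, 2.083]
force: [0.2, -0.4, -0.5]
width: 0.088
grasp_force: 0.0
```

Request:
play_rows(
  dp=[
    [0,0,0],
    [0,0,0],
    [0,0,0],
    [0,0,0],
    [0,0,0],
    [0,0,0],
    [0,0,0],
    [0,0,0],
  ],
  spin=[0,0,0,0,0,0,0,0],
  fingers=-1,
)

```text
t: 33.25
tcp_pos: [0.4111, -0.3277, 0.0152]
ee_rot: [-3.142, -0.0, 2.083]
force: [1.0, -0.4, 0.6]
width: 0.0301
grasp_force: 30.0
```

Request:
play_rows(
  dp=[
    [0,0,-15],
    [0,0,-35],
    [0,0,-40],
    [0,0,-20],
    [0,0,0],
    [0,0,0],
  ],
  spin=[0,0,0,0,0,0],
)

```text
t: 34.0
tcp_pos: [0.4108, -0.3272, 0.1248]
ee_rot: [-3.141, -0.001, 2.083]
force: [-0.1, 0.2, -1.2]
width: 0.0299
grasp_force: 30.0
```

Run:
```python
from h import *
go(653.4,114.9,125,119.4)
go(653.4,114.9,125,181.5)
```

```text
t 34.0 tcp [ 410.8 -327.2  124.8] rot [-3.141e+00 -1.000e-03  2.083e+00] q7 1.37 SPIN -0.001 then dp [ 2.661e+02  4.284e+02 -2.000e-01]
t 34.0 tcp [ 410.8 -327.2  124.8] rot [-3.141e+00 -1.000e-03  2.083e+00] q7 1.37 SPIN -1.085 then dp [-2.541e+02  4.356e+02 -2.000e-01]
```

Request:
play_rows(
  dp=[
    [9,15,0],
    [22,35,0],
    [30,48,0],
    [30,48,0],
    [30,48,0],
    [30,48,0],
    [30,48,0],
    [30,48,0],
    [26,42,0],
    [19,32,0],
    [10,16,0],
    [0,0,0],
  ],
  spin=[0,0,0,0,0,0,0,0,0,0,0,0],
)

```text
t: 35.5
tcp_pos: [0.6534, 0.1152, 0.1243]
ee_rot: [-3.14, -0.001, 2.085]
force: [-0.6, 0.1, -1.5]
width: 0.0297
grasp_force: 30.0
```

Request:
play_rows(
  dp=[
    [0,0,0],
    [0,0,0],
    [0,0,0],
    [0,0,0],
    [0,0,0],
    [0,0,0],
    [0,0,0],
    [0,0,0],
    [0,0,0],
    [0,0,0],
  ],
  spin=[-0.1,-0.15,-0.15,-0.15,-0.15,-0.15,-0.15,-0.085,0,0],
)

```text
t: 36.75
tcp_pos: [0.6535, 0.1125, 0.1251]
ee_rot: [-3.141, -0.001, -3.118]
force: [0.1, 1.0, -1.1]
width: 0.0296
grasp_force: 30.0
```

Run:
```python
from h import *
go(653.4,114.9,18,181.5)
p,d=arm.capture('wrist');W=wdepth(d,0,0,0);g=p.max(2).astype(int);save('w12',p)
m=(abs(W[...,2]-.006)<.005)&(np.hypot(W[...,0]-.6534,W[...,1]-.115)<.065)&(g<60);meas('wrist',m,.006,'pad')
```

```text
t 36.75 tcp [653.5 112.5 125.1] rot [-3.141e+00 -1.000e-03 -3.118e+00] q7 1.42 SPIN -0.003 then dp [1.000e-01 2.400e+00 1.071e+02]
wrist pad [637.8 114.3] [65.7 57.4] 1.9
```

View pics/w12.png

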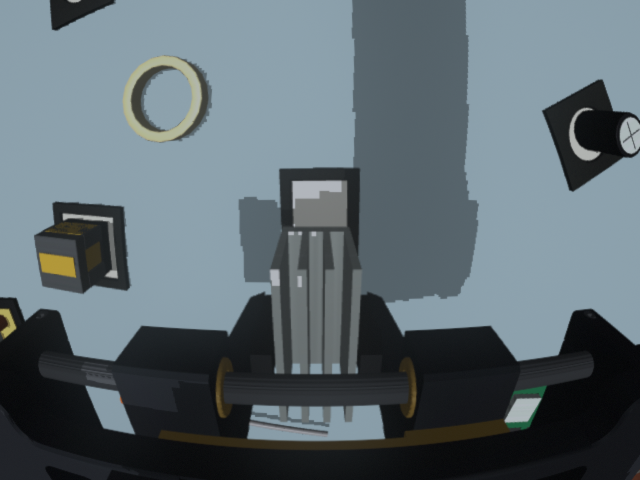

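The heat sink is aligned above the oblong recess (320,205). The pad's visible near edge puts its centre at x≈654, y≈114. Lowering.

Request:
play_rows(
  dp=[
    [0,2,20],
    [0,0,35],
    [0,0,30],
    [0,0,12],
    [0,0,6],
    [0,0,2],
    [0,0,0.5],
    [0,0,0],
    [0,0,0],
  ],
  spin=[0,0,0,0,0,0,0,0,0],
)

```text
t: 37.92
tcp_pos: [0.6542, 0.1159, 0.0202]
ee_rot: [3.141, 0.001, -3.115]
force: [0.0, -0.1, -1.2]
width: 0.0298
grasp_force: 30.0
```

Request:
play_rows(
  dp=[
    [0,0,0.5],
    [0,0,0.5],
    [0,0,0],
    [0,0,0],
  ],
  spin=[0,0,0,0],
)

```text
t: 38.42
tcp_pos: [0.6539, 0.1158, 0.0187]
ee_rot: [-3.142, -0.0, -3.115]
force: [0.2, -0.4, -1.0]
width: 0.0298
grasp_force: 30.0
```

Request:
play_rows(
  dp=[
    [0,0,0.5],
    [0,0,0.5],
    [0,0,0],
    [0,0,0],
  ],
  spin=[0,0,0,0],
)

```text
t: 38.92
tcp_pos: [0.654, 0.1158, 0.0182]
ee_rot: [3.142, 0.0, -3.115]
force: [-2.6, -1.3, 5.7]
width: 0.03
grasp_force: 30.0
```

Contact. Release, rise and back off for a final check from above.

Request:
play_rows(
  dp=[
    [0,0,0],
    [0,0,0],
    [0,0,0],
    [0,0,0],
    [0,0,0],
    [0,0,-15],
    [0,0,-40],
    [0,0,-50],
    [0,0,-50],
    [0,0,-50],
    [0,0,0],
    [0,0,0],
  ],
  spin=[0,0,0,0,0,0,0,0,0,0,0,0],
  fingers=1,
)

```text
t: 40.42
tcp_pos: [0.6536, 0.1158, 0.223]
ee_rot: [3.141, 0.0, -3.115]
force: [0.1, -0.2, -0.5]
width: 0.0882
grasp_force: 0.0
```

Request:
play_rows(
  dp=[
    [10,-30,0],
    [25,-50,0],
    [25,-55,0],
    [25,-55,0],
    [15,-30,0],
    [0,0,0],
    [0,0,0],
  ],
  spin=[0,0,0,0,0,0,0],
)

```text
t: 41.3
tcp_pos: [0.5596, -0.1054, 0.2218]
ee_rot: [3.141, -0.001, -3.114]
force: [-0.5, 0.0, 0.2]
width: 0.0884
grasp_force: 0.0
```

Run:
```python
from h import *
p,d=arm.capture('top');save('top1',p);K=np.array(arm.camera_info('top')['intrinsics']);T=np.array(arm.camera_info('top')['camera_from_world'])
v,u=np.mgrid[:480,:640];c=np.stack([(u-K[0,2])/K[0,0]*d,(v-K[1,2])/K[1,1]*d,d],-1);W=(c-T[:3,3])@T[:3,:3]
for l,x,y,h in (('tr',.6687,-.086,.053),('capS',.4412,-.0888,.053),('capL',.557,.3435,.058),('hs',.6534,.1149,.053),('tape',.5506,.0004,.018),('meter',.4014,-.5693,.036)):
    m=(abs(W[...,2]-h)<.008)&(np.hypot(W[...,0]-x,W[...,1]-y)<(.09 if l=='meter' else .045))
    print('target',x,y)
    if m.sum()>9: meas('top',m,h,l);print(np.median(W[m][:,2]))
p,d=arm.capture('side');save('side1',p)
```

```text
target 0.6687 -0.086
target 0.4412 -0.0888
target 0.557 0.3435
top capL [553.3 342. ] [33.8 34.6] 45.1
0.0567536110798813
target 0.6534 0.1149
top hs [652.9 115.2] [69.6 30.9] 0.1
0.05097276423009415
target 0.5506 0.0004
top tape [548.4  28.1] [28.8  7. ] 15.7
0.01580279477752545
target 0.4014 -0.5693
top meter [ 401.4 -568.2] [ 76.4 149. ] 80.0
0.03562846052875865
```

View pics/top1.png

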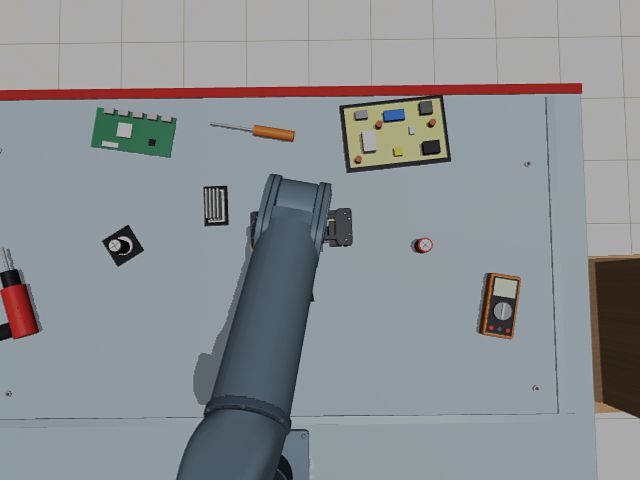

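View pics/side1.png

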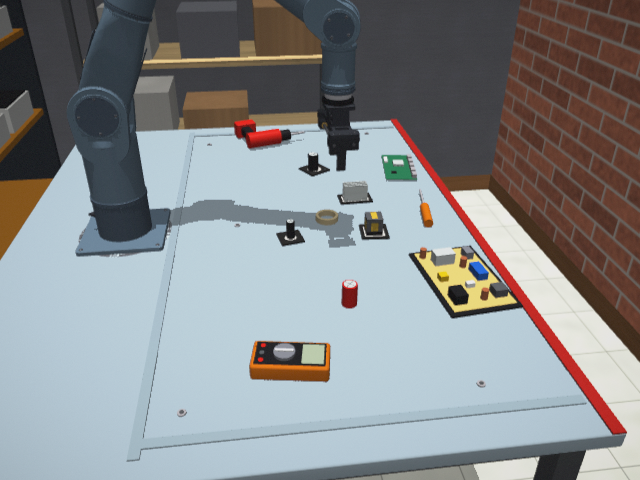

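The side view shows all four parts upright in their pads: large capacitor (314,163), heat sink (355,190), small capacitor (290,231) and transformer (374,224). The tape roll, multimeter and red can are where they were, and the robot is clear. Measured heights and contact points match seated.

```bash
python3 -c "
from station import arm
print(arm.sign_off())"
```

```text
the job is handed in; nothing more can be done
None
```

I placed all four parts upright in their matching pads and handed the job in at about 41 s; heights and contact points match seated, measured offsets are under 5 mm for three parts, and the small capacitor's was not re-measured after release.

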